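Shift the grow lamp one hole along its rail and hold its lock pin home

ROBOT

A 6-joint arm with a two-finger parallel gripper is mounted at the origin on the work surface. World frame = base frame: x ahead of the robot, y to its left, z up, the work surface at z = 0. Lengths are in mm, angles in rad, forces in N, time in s.
With the tool pointing down it reaches from about 300 to 875 mm from the base axis. Payload 6.4 kg.
Tool frame: the origin (TCP) lies midway between the tips of the shut fingers; the grasp point (between the pads) lies 19 mm behind it; z points along the fingers, y is the line along which they close (so a half turn about z gives the same grasp; the last joint's range is limited). The gripper opens to 88 mm and grips with 3 to 60 N. Pads are 18 mm wide; open, the fingers measure 123 mm over their backs; the gripper's body (75 mm by 187 mm) begins 45 mm behind the grasp point.
Start: joints at [1.126, 0.181, 1.607, -0, 1.354, -0.206], TCP at [135.996, 558.701, 238.714] pointing down, gripper open.
Joint ranges: [-2.99, 2.99], [-0.89, 2.07], [0.3, 2.58], [-1.14, 4.28], [0, 2.63], [-3.12, 3.12]. Speed limits (rad/s): [2.57, 2.57, 3.01, 3.14, 3.14, 3.14].

INTERFACE

Orientations are given as a unit quaternion [x, y, z, w].
In Python, from plant import get_state, optics, hand_in gives the robot as it stands.
- The arm moves only by the shell command python3 -m handwheel 'ROWS' [FORCE]. ROWS is JSON, a list that holds one entry, the list of rows, each a list of 5 numbers: the opening, from -1 (shut) to 1 (fully open), so that 0 is half open, then the shift along the tool's x, y, z in m, then the turn about the tool's z in rad. In form: [[[fingers, x, y, z, yaw], ...]]. A call has 1 to 12 rows; each row is the pose to reach, as a shift and turn from the pose commanded when the call began, along the tool's axes at that moment; what a row does not reach only later rows make up. A row lasts 1/8 s, in which the tool goes at most 62.5 mm and 10.7 degrees, less where a joint would pass 70% of its speed; a pose out of reach is approached as far as the arm can. A call with a gripper value outside its range is refused whole. The fingers move at their own pace and stop on an object; FORCE is the grip in N (left out, the last holds). Time passes only in rows, so rows that repeat a pose let the fingers close. It gives the time, the measured TCP pose, the force, the opening and the grip force at its end, in the units of the state.
- get_state(): the state, without advancing time (a new reading comes with each control period).
- optics.read_camera(name): name is "side" or "top"; returns a dict with "color" (400x640x3 uint8, red, green, blue), "vertical_fov" (degrees; the focal length in pixels is half the picture's height over the tangent of half this angle, whatever the lens; pixels are square), "cx", "cy" (the principal point, pixels), "rvec" (rotation vector, rad) and "tvec" (3), from world to camera coordinates, as OpenCV has them. Camera axes: x right, y down, z forward; pixel columns grow to the right and rows downward; lengths in mm; the calibration is good to about 2 mm. A picture is of the moment at which its call begins. There is no depth.
- hand_in(): hands the job in; it is judged then, once.
The state is a dict: "time_s": time; "qpos": joint angles; "joint_vel": joint speeds; "joint_torque": joint torques, N m; "eef_pos": TCP position; "tool_rot": TCP orientation; "wrist_force": force on the tool from outside, world axes, zero at the start; "wrist_torque": the same for the moment, N m; "grip_width": opening from 0.0 (shut) to 1.0 (fully open); "gripper_force": force on a finger pad.
Only numpy, scipy, OpenCV 4.12 (cv2) and the standard library are available. Lean on these libraries where they do the work, as an engineer would, in place of code of your own. Each camera call takes 0.05 s, during which the arm holds its last target. There are 200 camera calls.

TASK

Move the little grow lamp over the green plant: pull up the red lock knob on the blue slide, shift the slide one hole along the rail towards the side where the planted white dish stands, and push the knob down so that the pin is fully home in that hole. Handle the knob gently (it cracks if squeezed or pressed hard), leave the dishes, bottle and trowel where they are, and finish while still holding the knob with the pin home.

Things in the scene. Friction and masses are not known exactly. Their poses are not given: they have to be found in the camera images.
- rail: Fixed straight aluminium rail on two grey feet, 400 mm long, its top 66 mm above the table. Origin on the table under its middle; its y axis runs along the rail, z up, its x axis points to the lamp's side. Five slots (holes) in its top on the centre line, 12 mm long, at y = -120, -60, 0, 60 and 120 mm.
- section (a joint): Position (m) of the blue slide along the rail's +y axis, 0 at the middle hole, limits +-0.135. It starts locked in the middle hole; neighbouring holes are at +0.060 and -0.060. The blue slide is 80 mm long and 58 mm wide, its top 76 mm above the table; it carries the lamp. Friction about 1.5 N. The 8 mm pin has 2 mm play either way in a hole and a round tip.
- plunger (a joint): Height (m) of the lock plunger: 0 = pin fully home, 0.020 = upper stop. The pin clears the rail from 0.010 up; below that it locks the slide if it is in a hole. It starts home or up to 3 mm short of home. It is stiff and its spring is weak: pulling takes 3 to 6 N, it stays about where it is left and has to be pressed home with about 3 N.
- knob_center (a point): Centre of the plunger's red upright round knob, 28 mm in diameter and 32 mm tall; with the pin home it is 120 mm above the table (knob from 104 to 136 mm) over the middle of the slide. Free all round down to the top of the slide; below it is only a 22 mm steel collar. It is brittle: hold it with a squeeze of about 10 N; more than 45 N of total contact force from the fingers (twice the squeeze, plus any push) cracks it.
- lamp (a point): Middle of the underside of the dark round lamp shade (92 mm wide, 107 to 156 mm above the table) on a bent arm fixed to the slide, 150 mm from the knob along the rail's +x axis.
- plant_center (a point): Loose white dish, 80 mm wide and 36 mm tall, with a green rosette plant in it (about 70 mm tall in all); point on its axis 30 mm above the table. It stands about 150 mm off the rail on the lamp's side, level with one of the two holes next to the middle one: that hole is the goal.
- clay_center (a point): Loose terracotta bowl, empty, 80 mm wide and 36 mm tall, level with the other hole; point on its axis 18 mm above the table. Not to be moved.
- mister_center (a point): Amber bottle with black cap, 52 mm wide, 125 mm tall, standing past the +y end of the rail; point at half its height. Not to be moved.
- trowel_grip (a point): Handle of a small flat wooden-handled trowel, 200 mm long, lying on the table past the end of the rail opposite to the bottle. Not to be moved.
Not all that is in view belongs to the job. Of the things that look like the part that bears plant_center, take the one that is nearest to the robot's base at the start.

How it is judged:
By the outcome, as a careful person would: the job done as asked, in the order asked, and still so for the second after the job is handed in, while the arm keeps its last pose, push and grip.
It also fails if it takes over 40 s, if anything falls off the work surface, if the arm or the gripper's body presses on something with over 40 N, if the wrist force passes 120 N, or if a joint passes its speed limit or range.

## Working session

There is one attempt and no reset: what is moved stays moved. The work goes in short steps, Python scripts to look and compute and a shell command to move; the robot and the scene stay as the last step left them, time stands still between calls to the robot, and variables do not carry over. Pictures are saved under pics/ and viewed, at most 10 in all, crops included, and the job is handed in when it is done.

```bash
mkdir -p pics; ls
python3 - <<'E'
from plant import get_state, optics
import cv2
s=get_state();print(s)
for n in("side","top"):
    r=optics.read_camera(n);cv2.imwrite(f"pics/{n}0.png",r["color"][:,:,::-1]);print({k:v for k,v in r.items() if k!="color"})
E
```

```text
pics
{'time_s': 0.0, 'qpos': array([ 1.12570712e+00,  1.81522292e-01,  1.60796943e+00, -1.92103104e-05,
        1.35377566e+00, -2.06287989e-01]), 'joint_vel': array([-9.95567867e-04,  2.05150358e-03,  1.96399750e-04,  1.01716339e-03,
        1.03602528e-03, -9.33825820e-05]), 'joint_torque': array([-6.01891370e-04, -4.33892441e+01, -3.41842103e+01,  7.00448477e-02,
        3.90733208e-02, -1.45640165e-04]), 'eef_pos': array([135.76575977, 558.21400778, 237.83930885]), 'tool_rot': array([ 1.19115003e-01,  9.92880111e-01, -7.96346091e-04, -2.59039320e-04]), 'wrist_force': array([ 0.2753877 , -0.50622189, -0.25979772]), 'wrist_torque': array([ 0.00659633,  0.00814229, -0.01429119]), 'gripper_force': 0.0, 'grip_width': 1.0004693449260544}
{'vertical_fov': 46.89498904945623, 'cx': 325.0255250395001, 'cy': 195.94013235816965, 'rvec': array([ 2.11453588, -0.79427844,  0.38858812]), 'tvec': array([-421.7962138 ,  380.86902786,  895.72801689])}
{'vertical_fov': 57.331232913293, 'cx': 325.41958117757287, 'cy': 196.76276781771568, 'rvec': array([ 2.19630742, -2.15847071,  0.13603134]), 'tvec': array([  53.61443795,  629.54971859, 1009.13563248])}
```

View pics/side0.png

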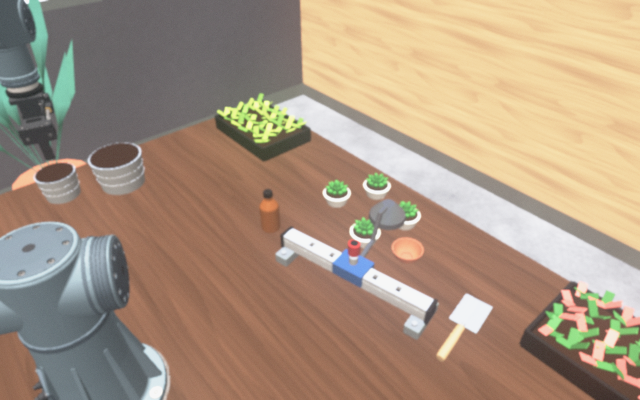

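View pics/top0.png

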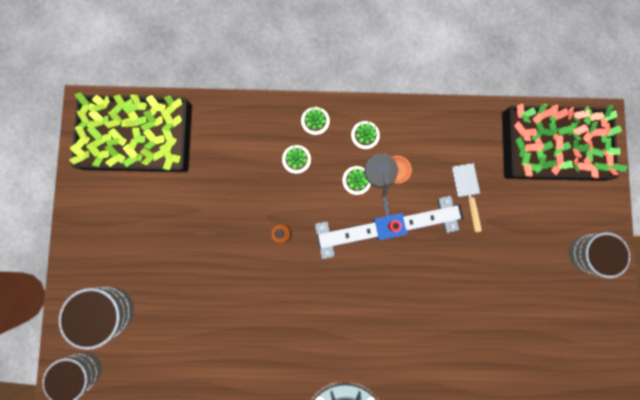

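Side view: the knob is at (354,248), the blue slide at (352,268), the bottle at (269,212) and the trowel at (460,325). Top view: the knob is at (396,226), the slide at (391,227), the lamp at (381,169), clay at (403,168) and the bottle at (281,233).

Candidates for the planted dish, top-view pixels: (357,180), (296,158), (365,134), (315,120). I take (357,180), which is nearest the base and just left of the lamp. I'll check it numerically and in a crop.

```bash
cat > h.py <<'E'
import numpy as np, cv2
from plant import get_state, optics
class V:
    def __init__(s,n):
        r=optics.read_camera(n); s.im=r["color"]; h=s.im.shape[0]
        f=h/2/np.tan(np.radians(r["vertical_fov"])/2)
        s.K=np.array([[f,0,r["cx"]],[0,f,r["cy"]],[0,0,1]]); s.R=cv2.Rodrigues(r["rvec"])[0]; s.t=r["tvec"]
        s.c=-s.R.T@s.t; s.P=s.K@np.c_[s.R,s.t]; s.hsv=cv2.cvtColor(s.im,cv2.COLOR_RGB2HSV)
    def ray(s,p,z):
        d=s.R.T@np.linalg.solve(s.K,[*p,1]); return s.c+d*(z-s.c[2])/d[2]
    def blobs(s,lo,hi,amin=20,roi=None):
        m=cv2.inRange(s.hsv,np.array(lo),np.array(hi))
        if roi: k=np.zeros_like(m);x0,y0,x1,y1=roi;k[y0:y1,x0:x1]=1;m*=k
        n,_,st,c=cv2.connectedComponentsWithStats(m)
        return [(st[i],c[i]) for i in range(1,n) if st[i,4]>=amin]
def tri(a,pa,b,pb):
    X=cv2.triangulatePoints(a.P,b.P,np.float64(pa).reshape(2,1),np.float64(pb).reshape(2,1)).ravel(); return X[:3]/X[3]
E
python3 - <<'E'
from h import *
np.set_printoptions(precision=1,suppress=True)
t,s=V("top"),V("side")
for v,roi in((t,(370,205,420,250)),(s,(335,230,370,270))):
    for nm,lo,hi in(("red",(172,120,80),(180,255,255)),("red0",(0,170,80),(5,255,255)),("blue",(105,120,60),(125,255,255))):
        print(nm,[(b[0],b[1]) for b in v.blobs(lo,hi,10,(300,100,480,330))])
print("plants",[(p,t.ray(p,45)) for p in((357,180),(296,158),(365,134),(315,120))])
print("knobray",t.ray((396,226),136))
a=t.im[95:265,270:490];b=s.im[170:340,270:490]
cv2.imwrite("pics/c1.png",np.vstack([cv2.resize(x,None,fx=1.75*2-.0,fy=1.75,interpolation=2) if 0 else cv2.resize(x,None,fx=1.76,fy=1.76,interpolation=2) for x in(a,b)])[:598,:,::-1])
big=np.hstack([cv2.resize(x,(400,309),interpolation=2) for x in(a,b)]);cv2.imwrite("pics/c1.png",big[:,:,::-1])
E
```

```text
red [(array([389, 221,  11,  10,  31], dtype=int32), array([395.3, 225.2]))]
red0 [(array([389, 223,   5,   7,  18], dtype=int32), array([391. , 226.1]))]
blue [(array([374, 214,  33,  25, 434], dtype=int32), array([388.6, 226.3]))]
red [(array([349, 248,   5,   7,  14], dtype=int32), array([350.3, 250.8]))]
red0 []
blue [(array([334, 251,  39,  27, 421], dtype=int32), array([353.3, 265.1]))]
plants [((357, 180), array([676.5, -23.8,  45. ])), ((296, 158), array([736.2, 150.1,  45. ])), ((365, 134), array([810.3, -45.8,  45. ])), ((315, 120), array([848.3,  98.3,  45. ]))]
knobray [ 546.  -114.7  136. ]
```

View pics/c1.png

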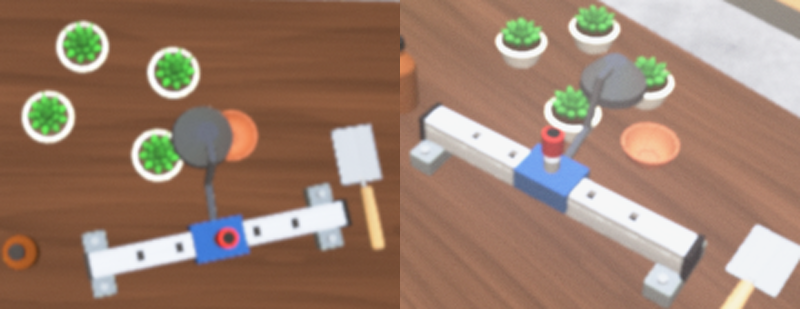

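The crop confirms the chosen dish at top (357,180), just left of the lamp on the bottle (+y) side. The clay bowl is to its right. So the goal is +60 mm. Next I'll measure the knob and the rail's direction.

Run:
```python
from h import *
np.set_printoptions(precision=2,suppress=True)
t,s=V("top"),V("side")
def red(v,roi):
    h=v.hsv.copy();h[...,0]=(h[...,0].astype(int)+20)%180
    m=cv2.inRange(h,np.array((8,110,70)),np.array((28,255,255)));x0,y0,x1,y1=roi
    k=np.zeros_like(m);k[y0:y1,x0:x1]=255;m&=k
    c=max(cv2.findContours(m,0,2)[0],key=cv2.contourArea);return c
ct,cs=red(t,(380,212,412,240)),red(s,(338,232,370,268))
print(cv2.boundingRect(ct),cv2.minEnclosingCircle(ct),cv2.boundingRect(cs))
m=np.mean(cv2.boundingRect(cs)[0])
# side: centre of the bbox ~ projection of knob centre
x,y,w,h=cv2.boundingRect(cs);pc=(x+(w-1)/2,y+(h-1)/2)
x,y,w,h=cv2.boundingRect(ct);pt=(x+(w-1)/2,y+(h-1)/2)
print("side ray z120",s.ray(pc,120),"top ray",t.ray(pt,120),t.ray(pt,130),"tri",tri(t,pt,s,pc))
g=cv2.cvtColor(t.im,cv2.COLOR_RGB2GRAY).astype(float)
q=[]
for u,v in((347,235.2),(369,230.8),(411.4,222),(432.3,217.6)):
    u0,v0=int(round(u))-4,int(round(v))-4;w=g[v0:v0+9,u0:u0+9];w=np.clip(150-w,0,None)
    yy,xx=np.mgrid[v0:v0+9,u0:u0+9];p=((xx*w).sum()/w.sum(),(yy*w).sum()/w.sum());q.append(t.ray(p,64)[:2]);print(p,q[-1])
q=np.array(q);Y=np.array([120,60,-60,-120.])
A=np.polyfit(Y,q,1);d=A[0]/np.linalg.norm(A[0]);print("slope",A[0],"mid",A[1],"yaw",np.arctan2(-d[0],d[1]))
e=get_state();print(e["eef_pos"],cv2.Rodrigues(np.zeros(3))[0][0,0]);from scipy.spatial.transform import Rotation as R
print(R.from_quat(e["tool_rot"]).as_matrix())
ex=np.array([d[1],-d[0]]);
for p in((357,180),):print("plant in rail",(t.ray(p,45)[:2]-A[1])@np.c_[ex,d])
```

```text
(389, 221, 12, 10) ((394.5, 226.0), 5.852449893951416) (347, 239, 13, 17)
side ray z120 [ 548.32 -109.79  120.  ] top ray [ 547.68 -114.18  120.  ] [ 547.39 -112.08  130.  ] tri [ 546.54 -112.64  123.4 ]
(np.float64(346.7894736842105), np.float64(235.24269005847952)) [520.56   5.05]
(np.float64(368.2448979591837), np.float64(230.6793002915452)) [533.95 -53.68]
(np.float64(410.7710526315789), np.float64(221.75)) [ 560.37 -170.97]
(np.float64(431.8151260504202), np.float64(217.33333333333334)) [ 573.54 -229.46]
slope [-0.22  0.98] mid [ 547.11 -112.26] yaw 0.2220648998416872
[135.91 558.51 238.39] 1.0
[[-0.97  0.24 -0.  ]
 [ 0.24  0.97 -0.  ]
 [ 0.   -0.   -1.  ]]
plant in rail [145.73  57.77]
```

Knob at about (547,-112), rail yaw 0.222 rad, tool to close along the rail. I'll move above the knob at the current height, in two calls.

```bash
python3 -m handwheel '[[[1,-0.03,-0.03,0,-0.03],[1,-0.07,-0.07,0,-0.06],[1,-0.11,-0.11,0,-0.10],[1,-0.15,-0.15,0,-0.14],[1,-0.19,-0.19,0,-0.18],[1,-0.23,-0.23,0,-0.22],[1,-0.27,-0.27,0,-0.26],[1,-0.31,-0.31,0,-0.30],[1,-0.35,-0.35,0,-0.34],[1,-0.39,-0.39,0,-0.38],[1,-0.42,-0.42,0,-0.42],[1,-0.44,-0.44,0,-0.461]]]' 10
python3 - <<'E'
from h import *
from scipy.spatial.transform import Rotation as R
e=get_state();M=R.from_quat(e["tool_rot"]).as_matrix();print(e["qpos"],M.round(3))
print(M.T@(np.array([547,-112.3,240])-e["eef_pos"]))
E
```

```text
time_s: 1.8
eef_pos: [460.2, 25.1, 238.8]
tool_rot: [-0.111, 0.994, -0.0, 0.0]
wrist_force: [-0.2, 0.1, 0.8]
grip_width: 0.999
gripper_force: 0.0
[-2.03828163e-01 -8.27639818e-02  1.88213036e+00 -1.18063536e-04
  1.34192553e+00 -1.99618428e+00] [[-0.976 -0.22   0.   ]
 [-0.22   0.976 -0.   ]
 [-0.    -0.    -1.   ]]
[ -54.44909755 -153.13647675   -1.18080095]
```

```bash
python3 -m handwheel '[[[1,-0.013,-0.035,0,0],[1,-0.026,-0.075,0,0],[1,-0.04,-0.115,0,0],[1,-0.05,-0.14,0,0],[1,-0.0545,-0.153,0,0],[1,-0.0545,-0.153,0,0],[1,-0.0545,-0.153,0.03,0],[1,-0.0545,-0.153,0.05,0],[1,-0.0545,-0.153,0.05,0]]]' 10
python3 - <<'E'
from h import *
from scipy.spatial.transform import Rotation as R
e=get_state();M=R.from_quat(e["tool_rot"]).as_matrix()
print(M.T@(np.array([547,-112.3,101])-e["eef_pos"]))
t,s=V("top"),V("side")
a=t.im[130:300,290:510];b=s.im[150:320,250:470]
cv2.imwrite("pics/c2.png",np.hstack([cv2.resize(x,(400,309),interpolation=2) for x in(a,b)])[:,:,::-1])
E
```

```text
time_s: 2.92
eef_pos: [544.7, -108.5, 187.2]
tool_rot: [-0.111, 0.994, 0.001, -0.002]
wrist_force: [-0.4, 0.8, -0.4]
grip_width: 1.0
gripper_force: 0.0
[-1.62860904 -4.42123449 86.21291295]
```

View pics/c2.png

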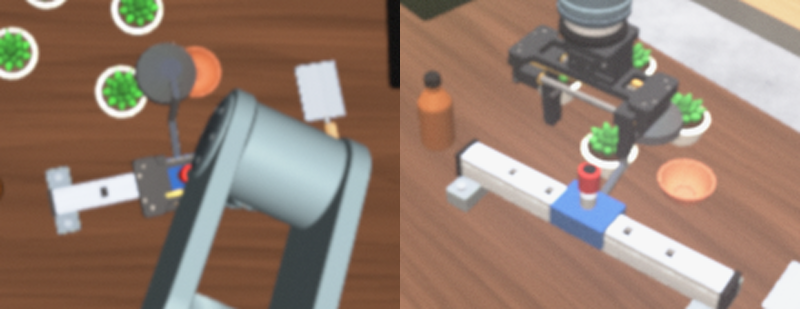

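The side view shows the fingers straddling the knob along the rail, clear of everything. I'll descend with the correction.

```bash
python3 -m handwheel '[[[1,-0.001,-0.002,0,0],[1,-0.001,-0.002,0.02,0],[1,-0.001,-0.002,0.04,0],[1,-0.001,-0.002,0.06,0],[1,-0.001,-0.002,0.075,0],[1,-0.001,-0.002,0.083,0],[1,-0.001,-0.002,0.086,0],[1,-0.001,-0.002,0.086,0],[1,-0.001,-0.002,0.086,0]]]' 10
python3 - <<'E'
from h import *
from scipy.spatial.transform import Rotation as R
for i in range(3):
  e=get_state();M=R.from_quat(e["tool_rot"]).as_matrix()
  print(M.T@(np.array([547,-112.3,101])-e["eef_pos"]))
  s=V("side")
b=s.im[190:300,290:430]
cv2.imwrite("pics/c3.png",cv2.resize(b,(560,440),interpolation=2)[:,:,::-1])
E
```

```text
time_s: 4.15
eef_pos: [548.2, -112.0, 103.4]
tool_rot: [-0.111, 0.994, -0.0, 0.0]
wrist_force: [-0.4, 1.4, -0.3]
grip_width: 1.0
gripper_force: 0.0
[1.21930524e+00 3.37960274e-04 2.36177887e+00]
[ 1.15421033 -0.03374978  2.31550222]
[ 1.08781883 -0.05914756  2.24269839]
```

View pics/c3.png

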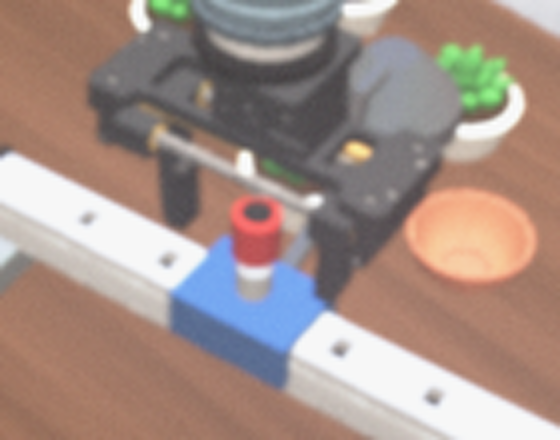

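Knob centred between the fingers in the crop (knob 257,232; fingers 180,175 and 335,250). Now close with 10 N.

```bash
python3 -m handwheel '[[[-1,0.001,0,0.002,0],[-1,0.001,0,0.002,0],[-1,0.001,0,0.002,0],[-1,0.001,0,0.002,0],[-1,0.001,0,0.002,0],[-1,0.001,0,0.002,0],[-1,0.001,0,0.002,0],[-1,0.001,0,0.002,0],[-1,0.001,0,0.002,0],[-1,0.001,0,0.002,0]]]' 10
```

```text
time_s: 5.55
eef_pos: [546.8, -112.2, 100.8]
tool_rot: [-0.111, 0.994, -0.0, 0.0]
wrist_force: [0.1, -1.8, 0.2]
grip_width: 0.316
gripper_force: 10.0
```

```bash
python3 -m handwheel '[[[-1,0,0,-0.003,0],[-1,0,0,-0.006,0],[-1,0,0,-0.009,0],[-1,0,0,-0.012,0],[-1,0,0,-0.015,0],[-1,0,0,-0.015,0],[-1,0,0,-0.015,0],[-1,0,0,-0.015,0]]]' 10
python3 - <<'E'
from h import *
s=V("side")
b=s.im[190:300,290:430]
cv2.imwrite("pics/c4.png",cv2.resize(b,(560,440),interpolation=2)[:,:,::-1])
E
```

```text
time_s: 6.55
eef_pos: [546.8, -112.0, 116.0]
tool_rot: [-0.111, 0.994, -0.0, 0.0]
wrist_force: [0.7, 0.1, -0.4]
grip_width: 0.313
gripper_force: 10.0
```

View pics/c4.png

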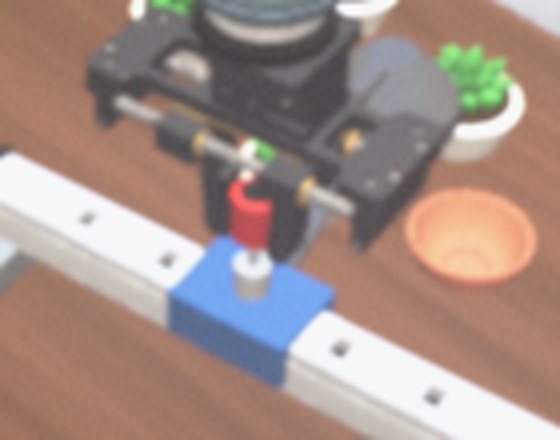

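Knob gripped and raised: the plunger shaft shows at (253,258) between the knob and the collar. Shift +60 mm along tool +y.

```bash
python3 -m handwheel '[[[-1,0,0.006,0,0],[-1,0,0.014,0,0],[-1,0,0.022,0,0],[-1,0,0.030,0,0],[-1,0,0.038,0,0],[-1,0,0.046,0,0],[-1,0,0.053,0,0],[-1,0,0.058,0,0],[-1,0,0.060,0,0],[-1,0,0.060,0,0],[-1,0,0.060,0,0],[-1,0,0.060,0,0]]]' 10
python3 - <<'E'
from h import *
from scipy.spatial.transform import Rotation as R
s=V("side");V("side")
e=get_state();M=R.from_quat(e["tool_rot"]).as_matrix()
print(M.T@(np.array([533.9,-53.8,101])-e["eef_pos"]),e["wrist_force"],e["gripper_force"])
b=s.im[190:300,290:430]
cv2.imwrite("pics/c5.png",cv2.resize(b,(560,440),interpolation=2)[:,:,::-1])
E
```

```text
time_s: 8.1
eef_pos: [533.5, -53.3, 115.6]
tool_rot: [-0.111, 0.994, 0.0, -0.0]
wrist_force: [0.4, 1.8, -0.9]
grip_width: 0.315
gripper_force: 10.0
[-0.31849171 -0.4390481  14.60746196] [ 0.43448111  2.16429142 -0.79208772] 9.999991287477314
```

View pics/c5.png

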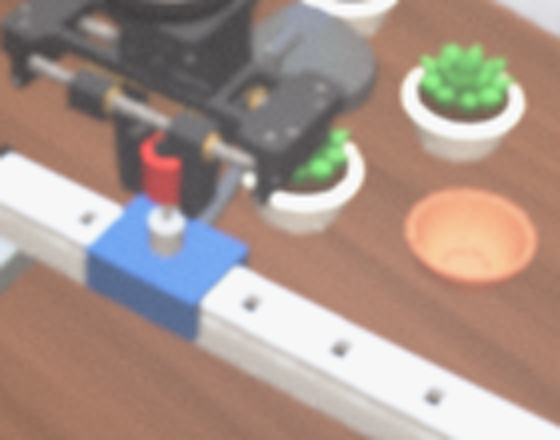

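The slide has moved one hole toward the dish: its old hole is uncovered at (251,303) and the lamp is over the dish. Now press down in stages.

```bash
python3 -m handwheel '[[[-1,0,0,0.002,0],[-1,0,0,0.004,0],[-1,0,0,0.006,0],[-1,0,0,0.008,0],[-1,0,0,0.010,0],[-1,0,0,0.012,0],[-1,0,0,0.013,0],[-1,0,0,0.014,0],[-1,0,0,0.014,0],[-1,0,0,0.014,0]]]' 10
python3 - <<'E'
from h import *
for i in range(3): V("side");e=get_state();print(e["eef_pos"],e["wrist_force"])
E
```

```text
time_s: 9.45
eef_pos: [533.6, -53.6, 101.7]
tool_rot: [-0.111, 0.994, -0.0, 0.0]
wrist_force: [1.2, 1.3, 0.2]
grip_width: 0.313
gripper_force: 10.0
[533.53770959 -53.56000711 101.6527144 ] [ 0.82240554  1.25883537 -0.44044768]
[533.50869837 -53.54889505 101.61802291] [ 1.19294353  0.85369493 -0.09786122]
[533.52147481 -53.56883141 101.64432573] [ 1.89652766  1.16971625 -0.78688224]
```

The pin is in the hole with no resistance. Press on until it bottoms.

```bash
for i in 1; do python3 -m handwheel '[[[-1,0,0,0.0005,0],[-1,0,0,0.001,0],[-1,0,0,0.001,0],[-1,0,0,0.001,0]]]' 10; python3 -m handwheel '[[[-1,0,0,0.0005,0],[-1,0,0,0.001,0],[-1,0,0,0.001,0],[-1,0,0,0.001,0]]]' 10; done
python3 - <<'E'
from h import *
for i in range(3): V("side");e=get_state();print(e["eef_pos"],e["wrist_force"])
E
```

```text
time_s: 10.1
eef_pos: [533.6, -53.5, 100.8]
tool_rot: [-0.111, 0.994, -0.0, 0.0]
wrist_force: [0.7, 0.7, 1.6]
grip_width: 0.314
gripper_force: 10.0
time_s: 10.6
eef_pos: [533.6, -53.6, 99.7]
tool_rot: [-0.111, 0.994, -0.0, 0.0]
wrist_force: [0.6, 1.1, 1.1]
grip_width: 0.312
gripper_force: 10.0
[533.52524553 -53.56255897  99.65932009] [0.13964116 0.66599153 0.59864948]
[533.55475964 -53.55570166  99.69224488] [0.69422418 1.20321112 1.33624785]
[533.51580339 -53.54725161  99.64035592] [1.11191381 1.56135745 0.93893794]
```

```bash
for i in 1; do python3 -m handwheel '[[[-1,0,0,0.0005,0],[-1,0,0,0.001,0],[-1,0,0,0.001,0],[-1,0,0,0.001,0]]]' 10; python3 -m handwheel '[[[-1,0,0,0.0005,0],[-1,0,0,0.001,0],[-1,0,0,0.001,0],[-1,0,0,0.001,0]]]' 10; done
python3 - <<'E'
from h import *
for i in range(3): s=V("side");e=get_state();print(e["eef_pos"],e["wrist_force"])
b=s.im[190:300,290:430]
cv2.imwrite("pics/c6.png",cv2.resize(b,(560,440),interpolation=2)[:,:,::-1])
E
```

```text
time_s: 11.25
eef_pos: [533.7, -53.7, 99.3]
tool_rot: [-0.111, 0.994, -0.0, 0.0]
wrist_force: [-0.1, 0.5, 4.9]
grip_width: 0.316
gripper_force: 10.0
time_s: 11.75
eef_pos: [533.9, -54.1, 99.1]
tool_rot: [-0.111, 0.994, -0.001, 0.0]
wrist_force: [-5.0, -0.0, 11.2]
grip_width: 0.31
gripper_force: 10.0
[533.86508047 -54.06344283  99.13324455] [-4.17434387  0.30589339 12.27630763]
[533.88947618 -54.04606599  99.15843525] [-3.72641365e+00 -8.29272345e-04  1.11321206e+01]
[533.86655119 -54.07769059  99.13719108] [-4.20125365  0.51050769 11.81672186]
```

View pics/c6.png

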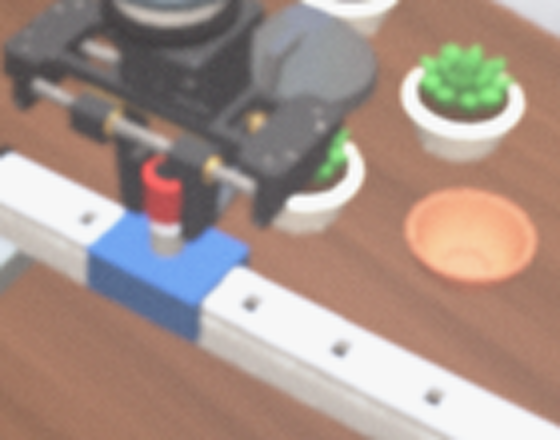

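The knob is back on its collar (165,225 in the crop). The stop is firm, about 11–12 N at z 99.1, 1.7 mm below the grasp height, so the pin is fully home. I'll ease the push slightly and hand in.

```bash
python3 -m handwheel '[[[-1,0,0,-0.0005,0],[-1,0,0,-0.0005,0],[-1,0,0,-0.0005,0],[-1,0,0,-0.0005,0]]]' 10; python3 -c "
from plant import hand_in,get_state
f=get_state()['wrist_force'];print(f)
if 3<f[2]<14: print(hand_in())"
```

```text
time_s: 12.4
eef_pos: [533.8, -54.1, 99.2]
tool_rot: [-0.111, 0.994, -0.001, 0.0]
wrist_force: [-2.5, 0.7, 9.4]
grip_width: 0.31
gripper_force: 10.0
[-2.50693819  0.68259875  9.37419225]
the job is handed in; nothing more can be done
None
```

The job is handed in: the slide is one hole along towards the planted dish (+60 mm) and the pin is pressed home against a firm stop, with the knob still held at 10 N grip and about 9 N push, after about 12.4 s; hand-in returned no verdict.

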